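Gauge two lamp bases and sort them

TASK

One of the two black LED lamp bases has a good bore in its boss and the other was drilled undersize inside. Take the plug gauge from its blue stand and, keeping hold of it and never forcing it, try it in the bores until it goes fully home in one, its collar down on the boss; then put the gauge back upright in its stand, and set the base that passed flat in the green tray and the other flat in the red tray. Put things down rather than dropping them, and leave the solder reel, the meter and the iron stand where they are.

Things in the scene. Friction and masses are not known exactly. Their poses are not given: they have to be found in the camera images.
- base_p: LED lamp base, loose, 0.45 kg: black disc 110 mm across, 12 thick, with a square aluminium boss 50 x 50, its top 58 mm above the underside. Upright bore in the boss, mouth 23 mm, 2 mm chamfer; good: 23 mm wide for all its 46 mm depth; undersize: narrows to 16 mm from 14 mm down. One base of the two is good; they look alike. Origin: centre of underside; z up, x and y square to the boss faces.
- base_q: LED lamp base, loose, 0.45 kg: black disc 110 mm across, 12 thick, with a square aluminium boss 50 x 50, its top 58 mm above the underside. Upright bore in the boss, mouth 23 mm, 2 mm chamfer; good: 23 mm wide for all its 46 mm depth; undersize: narrows to 16 mm from 14 mm down. One base of the two is good; they look alike. Origin: centre of underside; z up, x and y square to the boss faces.
- gauge: Plug gauge, upright in the stand, 116 mm, 0.22 kg: steel pin 20 mm across, 44 long, tip chamfered 3 mm; brass collar 40 across, 6 thick; yellow round handle 24 across (z = 50 to 116 mm). Origin: centre of the pin tip; z up its axis. Fully home in a good bore its origin is 14 mm above the underside of the base; an undersize bore stops it at 44 mm; stopped higher, it is off-centre: no test.
- stand: Fixed blue block, 70 x 70 mm, 50 mm high, the gauge's stand: a vertical hole in its centre, 26 mm across with a 3 mm chamfer and 48 mm deep. The gauge stands in it with the collar resting on top (gauge origin 6 mm above the stand's). Origin: centre of its underside on the bench, z up.
- ok_tray: Fixed green plastic tray for the base that passes: 162 x 162 mm outside, 22 mm high, walls 5 mm (152 x 152 mm inside), floor 5 mm thick. Origin: centre of its underside on the bench; x, y along its sides, z up.
- reject_tray: Fixed red plastic tray for the base that does not pass: 162 x 162 mm outside, 22 mm high, walls 5 mm (152 x 152 mm inside), floor 5 mm thick. Origin: centre of its underside on the bench; x, y along its sides, z up.
- reel: Bystander: solder reel on a brass-coloured cradle, 70 x 90 mm, 66 mm high. Origin: centre of its underside.
- meter: Bystander: yellow handheld meter lying on its back, 150 x 75 mm, about 41 mm high. Origin: centre of its underside, x along its length.
- iron_stand: Bystander: black soldering iron stand, 130 x 70 mm, 65 mm high. Origin: centre of its underside, x along its length.

How it is judged:
By the outcome, as a careful person would: the job done as asked, in the order asked, and still so for the second after the job is handed in, with the robot touching nothing.
It also fails if it takes over 72 s, if anything falls off the work surface, if the arm or the gripper's body presses on something with over 40 N, if the wrist force passes 120 N, or if a joint passes its speed limit or range.

ROBOT

A 6-joint arm with a two-finger parallel gripper is mounted at the origin on the work surface. World frame = base frame: x ahead of the robot, y to its left, z up, the work surface at z = 0. Lengths are in m, angles in degrees, forces in N, time in s.
With the tool pointing down it reaches from about 0.35 to 0.875 m from the base axis. Payload 4.2 kg.
Tool frame: the origin (TCP) lies midway between the tips of the shut fingers; the grasp point (between the pads) lies 19 mm behind it; z points along the fingers, y is the line along which they close (so a half turn about z gives the same grasp; the last joint's range is limited). The gripper opens to 87 mm and grips with 3 to 60 N. Pads are 19 mm wide; open, the fingers measure 117 mm over their backs; the gripper's body (75 mm by 190 mm) begins 51 mm behind the grasp point.
Start: joints at [81.853, 22.042, 0.453, 0, -68.411, -14.817], TCP at [0.244, 0.575, 0.197] pointing down, gripper open.
Joint ranges: [-179.83, 179.83], [-69.29, 118.12], [-61.27, 80.66], [-181.25, 117.63], [-171.15, -9.14], [-177.46, 177.46]. Speed limits (degrees/s): [159.86, 159.86, 180, 180, 180, 180].

INTERFACE

Orientations are given as a 3x3 rotation matrix whose columns are the frame's x, y, z axes.
In Python, from station import r gives the robot as it stands.
- The arm moves only by the shell command python3 steer.py 'ROWS'. ROWS is a JSON list that holds a single list of rows (three levels of brackets), with 1 to 8 rows, each of 7 numbers: the opening from 0.0 (shut) to 1.0 (fully open), then dx, dy, dz in a scale on which 1.0 is 0.4 m, then a rotation vector rx, ry, rz in a scale on which 1.0 is 180 degrees; each row is the pose to reach, as a shift and turn from the pose commanded when the command began, along the tool's axes at that moment; what a row does not reach only later rows make up. A row lasts 1/10 s, in which the tool goes at most 0.05 m and 8.59 degrees, less where a joint would pass 70% of its speed; a pose out of reach is approached as far as the arm can. The fingers move at their own pace and stop on an object; the grip force is fixed at half the most. Time passes only in rows, so rows that do not move let the fingers close. It prints the time, the measured TCP pose, the force, the opening and the grip force at its end. Input that does not fit is refused with a message, and nothing moves.
- r.sense(): the state, without advancing time (a new reading comes with each control period).
- r.capture(name): name is "scene" or "top" or "wrist"; returns a dict with "pixels" (400x640x3 uint8, red, green, blue), "z_map" (400x640 float32, m along the optical axis (not along the pixel's ray), 0 where there is no reading), "K" (3x3 intrinsics, pixels), "world_from_camera" (4x4, takes a point from camera to world coordinates). Camera axes: x right, y up, looking along -z (the intrinsics and any distortion apply to the point x, -y, -z); pixel columns grow to the right and rows downward; lengths in m; the calibration is good to about 2 mm. The wrist camera is an equidistant fisheye: a pixel r from the principal point sees the ray r / f radians off the axis. A picture is of the moment at which its call begins.
- r.finish_job(): hands the job in; it is judged then, once.
The state is a dict: "time_s": time; "joints": joint angles; "joint_velocities": joint speeds; "effort": joint torques, N m; "tcp_pos": TCP position; "ee_rot": TCP orientation; "wrist_force": force on the tool from outside, world axes, zero at the start; "moment": the same for the moment, N m; "gripper_width": opening from 0.0 (shut) to 1.0 (fully open); "gripper_force": force on a finger pad.
Only numpy, scipy, OpenCV 4.12 (cv2) and the standard library are available. Lean on these libraries where they do the work, as an engineer would, in place of code of your own. Each camera call takes 0.05 s, during which the arm holds its last target. There are 200 camera calls.

## Working session

There is one attempt and no reset: what is moved stays moved. The work goes in short steps, Python scripts to look and compute and a shell command to move; the robot and the scene stay as the last step left them, time stands still between calls to the robot, and variables do not carry over. Pictures are saved under pics/ and viewed, at most 10 in all, crops included, and the job is handed in when it is done.

```bash
ls; mkdir -p pics; cat > h.py <<'E'
import numpy as np, cv2
from station import r
def cap(n):
    return r.capture(n)
def save(c,f): cv2.imwrite('pics/'+f,cv2.cvtColor(c['pixels'],cv2.COLOR_RGB2BGR))
E
python3 - <<'E'
from h import *
for n in('top','scene'):
    c=cap(n); save(c,n+'0.png'); print(n,c['K'].round(1).tolist(),c['world_from_camera'].round(4).tolist(),[k for k in c])
    np.savez('pics/'+n+'0.npz',**{k:v for k,v in c.items()})
s=r.sense();print(s['time_s'],s['tcp_pos'],s['ee_rot'],s['wrist_force'])
E
```

```text
pics
station.py
steer.py
top [[471.0, 0.0, 321.1], [0.0, 471.0, 202.0], [0.0, 0.0, 1.0]] [[0.1455, 0.9691, -0.199, 0.3908], [-0.9894, 0.1428, -0.0281, -0.0122], [0.0012, 0.201, 0.9796, 1.1231], [0.0, 0.0, 0.0, 1.0]] ['pixels', 'z_map', 'K', 'world_from_camera']
scene [[405.0, 0.0, 318.4], [0.0, 405.0, 201.5], [0.0, 0.0, 1.0]] [[-0.855, -0.4365, 0.2803, 0.8608], [0.5187, -0.7268, 0.4502, 0.4354], [0.0072, 0.5303, 0.8478, 0.8397], [0.0, 0.0, 0.0, 1.0]] ['pixels', 'z_map', 'K', 'world_from_camera']
0.1 [0.24360766 0.57492701 0.19568247] [[ 9.20686281e-01 -3.90302862e-01 -6.69788825e-04]
 [-3.90303425e-01 -9.20684481e-01 -1.82265376e-03]
 [ 9.47228015e-05  1.93951318e-03 -9.99998115e-01]] [ 0.77421939 -0.48034684  0.4991804 ]
```

View pics/top0.png

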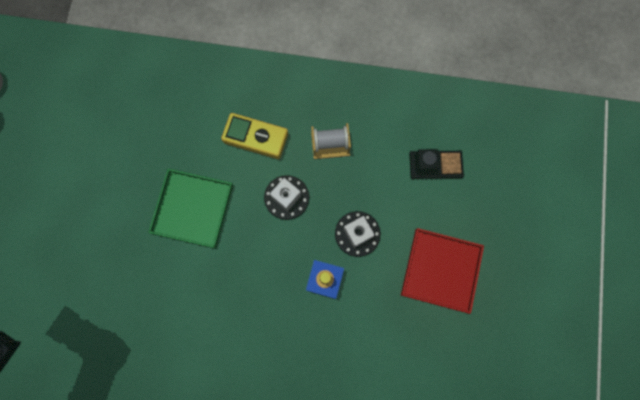

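View pics/scene0.png

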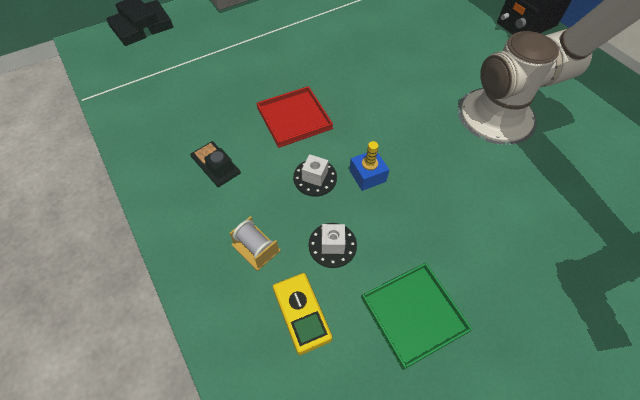

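The top view shows the bases at (286,197) and (358,232), the stand with the gauge at (326,279), the green tray at (192,209) and the red tray at (443,270). In the scene view the bases are at (333,243) and (315,177), the gauge at (371,160), the green tray at (415,314) and the red tray at (295,115).

```bash
cat >> h.py <<'E'
def rays(c,uv):
    uv=np.atleast_2d(uv).astype(float);K=c['K'];T=c['world_from_camera']
    d=np.c_[(uv[:,0]-K[0,2])/K[0,0],-(uv[:,1]-K[1,2])/K[1,1],-np.ones(len(uv))]
    return T[:3,3],d@T[:3,:3].T
def plane(c,uv,z):
    o,d=rays(c,uv);return o+d*((z-o[2])/d[:,2])[:,None]
def tri(c1,p1,c2,p2):
    o1,d1=rays(c1,p1);o2,d2=rays(c2,p2);d1=d1[0];d2=d2[0]
    t=np.linalg.lstsq(np.c_[d1,-d2],o2-o1,rcond=None)[0]
    a=o1+t[0]*d1;b=o2+t[1]*d2;return (a+b)/2,np.linalg.norm(a-b)
def cloud(c):
    v,u=np.mgrid[:400,:640];o,d=rays(c,np.c_[u.ravel(),v.ravel()])
    return (o+d*c['z_map'].reshape(-1,1)).reshape(400,640,3)
def blob(m,near):
    n,l,s,ce=cv2.connectedComponentsWithStats(m.astype(np.uint8))
    k=min((i for i in range(1,n) if s[i,4]>30),key=lambda i:np.hypot(*(ce[i]-near)))
    return l==k
E
python3 - <<'E'
from h import *
C={n:dict(np.load(f'pics/{n}0.npz')) for n in('top','scene')}
seeds=dict(A=((286,194),(334,236)),B=((359,231),(316,167)),stand=((326,285),(370,172)),gauge=((326,279),(372,155)),green=((192,209),(415,314)),red=((443,270),(295,115)))
R={}
for n,c in C.items():
    h=cv2.cvtColor(c['pixels'],cv2.COLOR_RGB2HSV).astype(int);H,S,V=h[...,0],h[...,1],h[...,2];P=cloud(c)
    i=0 if n=='top' else 1
    for k,s in seeds.items():
        if k in'AB':m=(S<60)&(V>130)
        elif k=='stand':m=(abs(H-110)<14)&(S>120)
        elif k=='gauge':m=(abs(H-25)<8)&(S>100)&(V>60)
        elif k=='green':m=(abs(H-66)<8)&(S>190)&(V>70)
        else:m=((H<8)|(H>172))&(S>150)
        b=blob(m,np.array(s[i]));ys,xs=np.nonzero(b);p=P[b];z=p[:,2]
        hull=cv2.convexHull(np.c_[xs,ys].astype(np.int32))
        print(n,k,len(xs),'c',xs.mean().round(1),ys.mean().round(1),'z pct',np.percentile(z,[5,25,50,75,95]).round(4),'rect',[np.round(q,1) for q in cv2.minAreaRect(hull)])
        zt=np.percentile(z,90)
        if k in'AB':
            t=p[z>zt-.006];hh=cv2.minAreaRect((t[:,:2]*1000).astype(np.float32));print('   top',zt.round(4),hh)
        if k=='stand':
            t=p[z>zt-.006];print('   top',zt.round(4),cv2.minAreaRect((t[:,:2]*1000).astype(np.float32)))
        if k in('green','red'): print('   ',cv2.minAreaRect((p[:,:2]*1000).astype(np.float32)))
        if k=='gauge':
            for lo,hi in((.04,.062),(.07,.115),(.118,.14)):
                t=p[(z>lo)&(z<hi)];print('   ',lo,len(t),t.mean(0).round(4) if len(t) else'',np.ptp(t,axis=0).round(3) if len(t) else '')
E
```

```text
top A 417 c 284.5 192.2 z pct [0.0425 0.0553 0.0569 0.0584 0.0604] rect [array([283.4, 192. ]), array([23.6, 22.9]), np.float64(40.6)]
   top 0.0595 ((525.593017578125, 42.234352111816406), (283.9656982421875, 62.59720993041992), 34.4261360168457)
top B 391 c 358.9 230.4 z pct [0.0523 0.0553 0.0568 0.0584 0.0605] rect [array([358.9, 230.4]), array([22.1, 21.7]), np.float64(60.3)]
   top 0.0596 ((493.6309509277344, -39.128501892089844), (60.79994583129883, 203.74185180664062), 58.72104263305664)
top stand 777 c 324.7 279.1 z pct [-0.0013  0.0472  0.0488  0.0503  0.0523] rect [array([324.6, 278.9]), array([32.8, 32.8]), np.float64(15.5)]
   top 0.0516 ((436.8498840332031, -15.306877136230469), (69.96111297607422, 69.88744354248047), 82.95882415771484)
top gauge 195 c 324.5 278.7 z pct [0.0534 0.0552 0.1159 0.1208 0.123 ] rect [array([324.4, 278.7]), array([14.8, 15.2]), np.float64(26.6)]
    0.04 84 [ 0.4314 -0.0132  0.0551] [0.034 0.034 0.01 ]
    0.07 11 [ 0.4293 -0.0162  0.0978] [0.019 0.021 0.034]
    0.118 94 [ 0.4365 -0.0151  0.121 ] [0.022 0.022 0.006]Traceback (most recent call last):
  File "<stdin>", line 14, in <module>
  File "h.py", line 21, in blob
    k=min((i for i in range(1,n) if s[i,4]>30),key=lambda i:np.hypot(*(ce[i]-near)))
ValueError: min() iterable argument is empty
```

```bash
cat > m.py <<'E'
from h import *
def measure(C,seeds,out=True):
  R={}
  for n,c in C.items():
    h=cv2.cvtColor(c['pixels'],cv2.COLOR_RGB2HSV).astype(int);H,S,V=h[...,0],h[...,1],h[...,2];P=cloud(c);Z=P[...,2]
    i=0 if n=='top' else 1
    for k,s in seeds.items():
        lo,hi,zz=dict(A=(.05,.066,.058),B=(.05,.066,.058),stand=(.042,.062,.05),gauge=(.113,.13,.122),green=(-.01,.035,.022),red=(-.01,.035,.022))[k]
        if k in'AB':m=(S<70)&(V>110)
        elif k=='stand':m=((abs(H-110)<14)&(S>110))|((abs(H-25)<8)&(S>90)&(V>60)&(Z<.062)&(Z>.04))
        elif k=='gauge':m=(abs(H-25)<10)&(S>90)&(V>60)
        elif k=='green':
            hs=h[s[i][1],s[i][0]];m=(abs(H-hs[0])<12)&(S>hs[1]-45)&(V>60)
            bg=h[370,250];m&=(S>(hs[1]+bg[1])/2)
        else:m=((H<8)|(H>172))&(S>130)
        m&=(Z>lo)&(Z<hi);m=cv2.morphologyEx(m.astype(np.uint8),cv2.MORPH_CLOSE,np.ones((3,3)))
        try:b=blob(m,np.array(s[i]))
        except ValueError: print(n,k,'none',h[s[i][1],s[i][0]]);continue
        ys,xs=np.nonzero(b);uv=np.c_[xs,ys]
        zm=np.median(Z[b])
        W=plane(c,uv,zz)[:,:2]*1000
        rect=cv2.minAreaRect(cv2.convexHull(W.astype(np.float32)))
        # centre pixel of the rect
        R[n,k]=(rect,zm)
        ctr=np.array([rect[0][0]/1000,rect[0][1]/1000,zz]);T=np.linalg.inv(c['world_from_camera']);q=T[:3,:3]@ctr+T[:3,3]
        R[n,k,'uv']=(c['K'][0,0]*q[0]/-q[2]+c['K'][0,2],c['K'][1,1]*q[1]/q[2]+c['K'][1,2])
        if out:print(n,k,len(xs),'zmed',zm.round(4),'ctr',np.round(rect[0],1),'size',np.round(rect[1],1),'ang',round(rect[2],1))
  for k in seeds:
    try: p,e=tri(C['top'],R['top',k,'uv'],C['scene'],R['scene',k,'uv']);print('TRI',k,p.round(4),'gap',e.round(4))
    except KeyError:pass
E
python3 - <<'E'
from m import *
C={n:dict(np.load(f'pics/{n}0.npz')) for n in('top','scene')}
measure(C,dict(A=((286,194),(334,236)),B=((359,231),(316,167)),stand=((326,285),(370,172)),gauge=((326,279),(372,145)),green=((192,209),(415,314)),red=((443,270),(295,115))))
E
```

```text
top A 392 zmed 0.057 ctr [618.1 104.7] size [50.8 49.7] ang 58.2
top B 405 zmed 0.0569 ctr [554.9 -76.7] size [50.2 50.4] ang 37.1
top stand 867 zmed 0.0496 ctr [436.8 -15.4] size [69.9 69.8] ang 82.7
top gauge 99 zmed 0.1208 ctr [436.1 -15. ] size [20.8 21. ] ang 8.4
top green 4834 zmed 0.0047 ctr [556.1 323.9] size [171.4 168.9] ang 86.6
top red 4909 zmed 0.0045 ctr [ 496.7 -282.6] size [162.6 161.3] ang 83.4
scene A 453 zmed 0.0578 ctr [619.  109.5] size [53.7 48.4] ang 58.5
scene B 349 zmed 0.0575 ctr [557.6 -72.4] size [56.6 51. ] ang 36.5
scene stand 599 zmed 0.05 ctr [437.9 -10.9] size [74.7 73.7] ang 82.3
scene gauge 89 zmed 0.1212 ctr [439.5 -10.3] size [30.  20.6] ang 54.4
scene green 6443 zmed 0.0057 ctr [559.6 329.2] size [162.  166.3] ang 85.6
scene red 2848 zmed 0.0055 ctr [ 502.3 -273.9] size [177.5 165.2] ang 83.8
TRI A [0.6183 0.1062 0.0525] gap 0.0027
TRI B [ 0.5555 -0.0768  0.0518] gap 0.0009
TRI stand [ 0.4362 -0.0145  0.0452] gap 0.0024
TRI gauge [ 0.4361 -0.0147  0.1155] gap 0.001
TRI green [0.5569 0.3274 0.0129] gap 0.0018
TRI red [ 0.4973 -0.2851  0.0097] gap 0.0013
```

Units first: shifts go in shares of 0.4 m and turns go in shares of 180 degrees. So 0.22 m / 0.4 = 0.55, 0.19 m / 0.4 = 0.475.

```bash
cat >> h.py <<'E'
def to(p,yaw=None):
    s=r.sense();R=np.array(s['ee_rot']);d=R.T@(np.array(p)-s['tcp_pos'])
    cy=np.degrees(np.arctan2(R[1,0],R[0,0]));print('shift',d.round(4),'dist',np.linalg.norm(d).round(3),'rz',0 if yaw is None else round(cy-yaw,1),'yaw now',round(cy,2),'tcp',s['tcp_pos'].round(4),'t',s['time_s'])
E
python3 steer.py '[[[1,0.475,0.55,0,0,0,0],[1,0.475,0.55,0,0,0,0],[1,0.475,0.55,0,0,0,0],[1,0.475,0.55,0,0,0,0],[1,0.475,0.55,0,0,0,0],[1,0.475,0.55,0,0,0,0]]]'
python3 steer.py '[[[1,0.5425,0.62,0,0,0,0],[1,0.5425,0.62,0,0,0,0],[1,0.5425,0.62,0,0,0,0],[1,0.5425,0.62,0,0,0,0],[1,0.5425,0.62,0,0,0,0],[1,0.5425,0.62,0,0,0,0],[1,0.5425,0.62,0,0,0,0],[1,0.5425,0.62,0,0,0,0]]]'
python3 - <<'E'
from h import *
to([.4363,-.015,.077]); c=cap('wrist'); save(c,'w1.png'); np.savez('pics/w1.npz',**c); print(c['K'],c['world_from_camera'])
E
```

```text
time_s: 0.7
tcp_pos: [0.3328, 0.296, 0.1964]
ee_rot: [[0.921, -0.391, -0.001], [-0.391, -0.921, -0.001], [-0.0, 0.001, -1.0]]
wrist_force: [0.4, 0.0, -0.2]
gripper_width: 0.998
gripper_force: 0.0
time_s: 1.5
tcp_pos: [0.4361, -0.0171, 0.1961]
ee_rot: [[0.919, -0.395, -0.001], [-0.395, -0.919, -0.001], [-0.001, 0.001, -1.0]]
wrist_force: [-0.3, -0.3, -0.1]
gripper_width: 0.999
gripper_force: 0.0
shift [-0.0005 -0.0021  0.1191] dist 0.119 rz 0 yaw now -23.28 tcp [ 0.4361 -0.0171  0.1961] t 1.5
[[309.70691629   0.         321.60629781]
 [  0.         309.70691629 199.16190824]
 [  0.           0.           1.        ]] [[-0.39493168  0.87757472  0.27183005  0.51206736]
 [-0.91870831 -0.37789242 -0.11477092 -0.04953776]
 [ 0.00200246 -0.2950592   0.95547688  0.38403139]
 [ 0.          0.          0.          1.        ]]
```

View pics/w1.png

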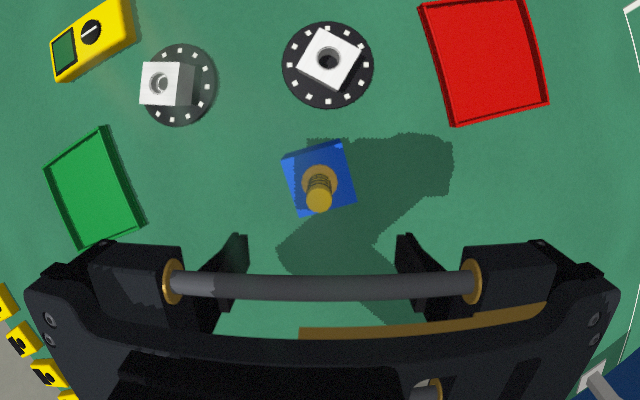

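The wrist view puts the gauge top at (319,200), midway between the fingers at x≈238 and 405. The bores are at (328,60) for B and (159,83) for A. I'll descend and grip.

To row units: 0.119 m / 0.4 = 0.2975, 0.1 m / 0.4 = 0.25.

```bash

python3 steer.py '[[[1,0,-0.005,0.075,0,0,0],[1,0,-0.005,0.175,0,0,0],[1,0,-0.005,0.25,0,0,0],[1,0,-0.005,0.2975,0,0,0],[1,0,-0.005,0.2975,0,0,0],[0,0,-0.005,0.2975,0,0,0],[0,0,-0.005,0.2975,0,0,0],[0,0,-0.005,0.2975,0,0,0]]]'
python3 steer.py '[[[0,0,0,0,0,0,0],[0,0,0,0,0,0,0],[0,0,0,0,0,0,0]]]'
python3 steer.py '[[[0,0,0,-0.025,0,0,0],[0,0,0,-0.1,0,0,0],[0,0,0,-0.175,0,0,0],[0,0,0,-0.2125,0,0,0],[0,0,0,-0.2125,0,0,0],[0,0,0,-0.2125,0,0,0]]]'
python3 - <<'E'
from m import *
to([.4363,-.015,.077])
C={n:cap(n) for n in('top','scene','wrist')}
for n in C: save(C[n],n+'2.png');np.savez(f'pics/{n}2.npz',**C[n])
a=np.hstack([C['top']['pixels'][100:350,200:480],C['scene']['pixels'][60:310,200:480]]);cv2.imwrite('pics/c2.png',cv2.cvtColor(a,cv2.COLOR_RGB2BGR))
E
```

```text
time_s: 2.35
tcp_pos: [0.4377, -0.0119, 0.0789]
ee_rot: [[0.921, -0.39, 0.003], [-0.39, -0.921, 0.001], [0.002, -0.002, -1.0]]
wrist_force: [0.1, -0.7, -0.5]
gripper_width: 0.808
gripper_force: 0.0
time_s: 2.65
tcp_pos: [0.4369, -0.0124, 0.0779]
ee_rot: [[0.921, -0.39, 0.001], [-0.39, -0.921, 0.0], [0.0, -0.0, -1.0]]
wrist_force: [-0.5, -0.5, 0.2]
gripper_width: 0.541
gripper_force: 0.0
time_s: 3.25
tcp_pos: [0.4364, -0.0124, 0.1627]
ee_rot: [[0.921, -0.39, 0.0], [-0.39, -0.921, 0.001], [-0.0, -0.001, -1.0]]
wrist_force: [-0.2, -0.1, -0.3]
gripper_width: 0.032
gripper_force: 0.0
shift [0.0009 0.0025 0.0857] dist 0.086 rz 0 yaw now -22.98 tcp [ 0.4364 -0.0124  0.1627] t 3.25
```

View pics/c2.png

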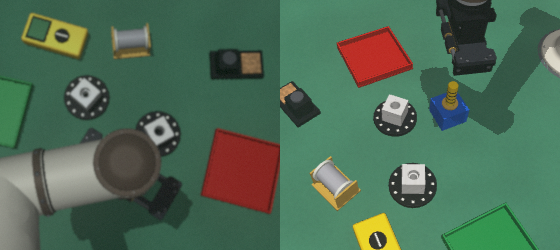

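The gauge is still in the stand: the fingers close in about 1.2 s and I lifted too soon. I'll reopen and grip again, waiting for the grip this time.

To row units: 0.0025 m / 0.4 = 0.0063, 0.001 m / 0.4 = 0.0025.

```bash

python3 steer.py '[[[1,0,0,0,0,0,0],[1,0,0,0,0,0,0],[1,0.0025,0.0063,0,0,0,0],[1,0.0025,0.0063,0,0,0,0],[1,0.0025,0.0063,0,0,0,0],[1,0.0025,0.0063,0,0,0,0],[1,0.0025,0.0063,0,0,0,0]]]'
python3 - <<'E'
from m import *
to([.4363,-.015,.077])
c=cap('scene')
h=cv2.cvtColor(c['pixels'],cv2.COLOR_RGB2HSV).astype(int);H,S,V=h[...,0],h[...,1],h[...,2];P=cloud(c)
for n,c0 in (('0',dict(np.load('pics/scene0.npz'))),('now',c)):
    h=cv2.cvtColor(c0['pixels'],cv2.COLOR_RGB2HSV).astype(int);H,S,V=h[...,0],h[...,1],h[...,2];Z=cloud(c0)[...,2]
    m=(abs(H-25)<10)&(S>90)&(V>60)&(Z>.045);b=blob(m,(372,150));ys,xs=np.nonzero(b);print(n,len(xs),xs.mean(),ys.mean())
E
```

```text
time_s: 4.1
tcp_pos: [0.4367, -0.0151, 0.1627]
ee_rot: [[0.921, -0.39, 0.0], [-0.39, -0.921, 0.0], [0.0, -0.0, -1.0]]
wrist_force: [-0.2, -0.1, 0.4]
gripper_width: 0.559
gripper_force: 0.0
shift [-0.0004  0.0001  0.0857] dist 0.086 rz 0 yaw now -22.97 tcp [ 0.4367 -0.0151  0.1627] t 4.1
0 315 370.74603174603175 156.30793650793652
now 317 370.7634069400631 156.31545741324922
```

Gauge undisturbed. An opening of 0.56 is enough for a 24 mm handle, so I'll go down.

To row units: 0.086 m / 0.4 = 0.215, 0.075 m / 0.4 = 0.1875.

```bash

python3 steer.py '[[[1,0,0,0.05,0,0,0],[1,0,0,0.125,0,0,0],[1,0,0,0.1875,0,0,0],[0,0,0,0.215,0,0,0],[0,0,0,0.215,0,0,0],[0,0,0,0.215,0,0,0],[0,0,0,0.215,0,0,0],[0,0,0,0.215,0,0,0]]]'
python3 steer.py '[[[0,0,0,0,0,0,0],[0,0,0,0,0,0,0],[0,0,0,0,0,0,0],[0,0,0,0,0,0,0]]]'
```

```text
time_s: 4.95
tcp_pos: [0.4374, -0.0149, 0.0776]
ee_rot: [[0.921, -0.39, 0.002], [-0.39, -0.921, 0.001], [0.002, -0.001, -1.0]]
wrist_force: [-0.1, 0.6, 0.6]
gripper_width: 0.606
gripper_force: 0.0
time_s: 5.35
tcp_pos: [0.4369, -0.015, 0.0768]
ee_rot: [[0.921, -0.39, 0.001], [-0.39, -0.921, 0.0], [0.0, -0.0, -1.0]]
wrist_force: [-0.6, 0.8, 1.2]
gripper_width: 0.267
gripper_force: 30.0
```

To row units: -0.08 m / 0.4 = -0.2, -0.06 m / 0.4 = -0.15.

```bash

python3 steer.py '[[[0,0,0,-0.025,0,0,0],[0,0,0,-0.075,0,0,0],[0,0,0,-0.15,0,0,0],[0,0,0,-0.2,0,0,0],[0,0,0,-0.2,0,0,0]]]'
python3 - <<'E'
from h import *
to([.5555,-.077,.157])
E
```

```text
time_s: 5.85
tcp_pos: [0.4386, -0.0146, 0.1596]
ee_rot: [[0.921, -0.39, 0.007], [-0.39, -0.921, 0.002], [0.005, -0.004, -1.0]]
wrist_force: [0.7, 1.4, -2.5]
gripper_width: 0.265
gripper_force: 30.0
shift [0.1319 0.0119 0.0033] dist 0.132 rz 0 yaw now -22.94 tcp [ 0.4386 -0.0146  0.1596] t 5.85
```

To row units: 0.1334 m / 0.4 = 0.3335, 0.0108 m / 0.4 = 0.027.

```bash

python3 steer.py '[[[0,0.05,0.005,0,0,0,0],[0,0.15,0.0125,0,0,0,0],[0,0.25,0.02,0,0,0,0],[0,0.3125,0.025,0,0,0,0],[0,0.3335,0.027,0,0,0,0],[0,0.3335,0.027,0,0,0,0],[0,0.3335,0.027,0,0,0,0]]]'
python3 - <<'E'
from h import *
to([.5555,-.077,.157])
C={n:cap(n) for n in('scene','wrist')}
for n in C: np.savez(f'pics/{n}3.npz',**C[n])
a=np.hstack([cv2.resize(C['scene']['pixels'][110:210,270:400],None,fx=3,fy=3),cv2.resize(C['wrist']['pixels'][90:290,230:400],None,fx=2,fy=1.5)]);cv2.imwrite('pics/c3.png',cv2.cvtColor(a,cv2.COLOR_RGB2BGR))
E
```

```text
time_s: 6.55
tcp_pos: [0.5537, -0.0768, 0.1556]
ee_rot: [[0.921, -0.39, -0.003], [-0.39, -0.921, 0.0], [-0.003, 0.001, -1.0]]
wrist_force: [0.1, 0.1, -2.6]
gripper_width: 0.265
gripper_force: 30.0
shift [ 0.0018 -0.0005 -0.0014] dist 0.002 rz 0 yaw now -22.98 tcp [ 0.5537 -0.0768  0.1556] t 6.55
```

View pics/c3.png

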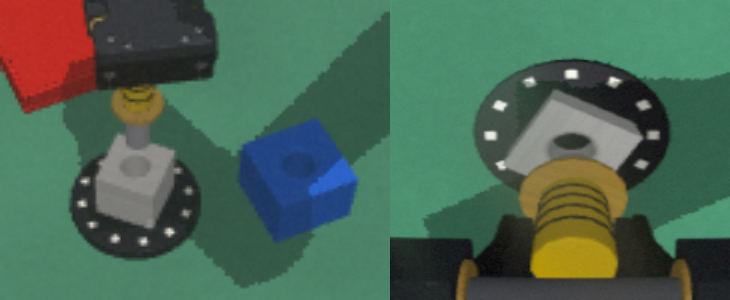

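The crop shows the gauge held upright, with its pin just above and in line with B's bore. I'll lower it gently.

To row units: 0.034 m / 0.4 = 0.085, 0.032 m / 0.4 = 0.08.

```bash

python3 steer.py '[[[0,0,0,0.02,0,0,0],[0,0,0,0.045,0,0,0],[0,0,0,0.065,0,0,0],[0,0,0,0.075,0,0,0],[0,0,0,0.08,0,0,0],[0,0,0,0.085,0,0,0],[0,0,0,0.085,0,0,0]]]'
python3 steer.py '[[[0,0,0,0.005,0,0,0],[0,0,0,0.01,0,0,0],[0,0,0,0.01,0,0,0]]]'
```

```text
time_s: 7.35
tcp_pos: [0.5553, -0.0771, 0.1225]
ee_rot: [[0.921, -0.39, -0.0], [-0.39, -0.921, 0.0], [-0.0, 0.0, -1.0]]
wrist_force: [-1.1, -0.3, -2.2]
gripper_width: 0.268
gripper_force: 30.0
time_s: 7.65
tcp_pos: [0.5551, -0.0771, 0.1184]
ee_rot: [[0.921, -0.39, -0.001], [-0.39, -0.921, 0.0], [-0.001, 0.0, -1.0]]
wrist_force: [0.2, -0.0, -2.4]
gripper_width: 0.265
gripper_force: 30.0
```

To row units: 0.003 m / 0.4 = 0.0075, 0.002 m / 0.4 = 0.005.

```bash

python3 steer.py '[[[0,0,0,0.0025,0,0,0],[0,0,0,0.005,0,0,0],[0,0,0,0.0075,0,0,0],[0,0,0,0.0075,0,0,0]]]'
python3 steer.py '[[[0,0,0,0.0025,0,0,0],[0,0,0,0.0038,0,0,0],[0,0,0,0.0038,0,0,0]]]'
```

```text
time_s: 8.05
tcp_pos: [0.5552, -0.0771, 0.1155]
ee_rot: [[0.921, -0.39, -0.0], [-0.39, -0.921, 0.0], [-0.0, 0.0, -1.0]]
wrist_force: [-0.1, -0.5, -3.5]
gripper_width: 0.269
gripper_force: 30.0
time_s: 8.35
tcp_pos: [0.5552, -0.0771, 0.114]
ee_rot: [[0.921, -0.39, -0.0], [-0.39, -0.921, -0.0], [-0.0, 0.0, -1.0]]
wrist_force: [1.0, 0.8, -2.3]
gripper_width: 0.264
gripper_force: 30.0
```

To row units: 0.003 m / 0.4 = 0.0075, 0.002 m / 0.4 = 0.005.

```bash

python3 steer.py '[[[0,0,0,0.0025,0,0,0],[0,0,0,0.005,0,0,0],[0,0,0,0.0075,0,0,0],[0,0,0,0.0075,0,0,0]]]'
```

```text
time_s: 8.75
tcp_pos: [0.5551, -0.0771, 0.1109]
ee_rot: [[0.921, -0.39, -0.0], [-0.39, -0.921, -0.0], [-0.0, 0.0, -1.0]]
wrist_force: [0.3, 0.0, -2.7]
gripper_width: 0.269
gripper_force: 30.0
```

It is past the undersize stop with no force, so B looks good. I'll continue home.

To row units: 0.022 m / 0.4 = 0.055, 0.02 m / 0.4 = 0.05.

```bash

python3 steer.py '[[[0,0,0,0.01,0,0,0],[0,0,0,0.02,0,0,0],[0,0,0,0.03,0,0,0],[0,0,0,0.04,0,0,0],[0,0,0,0.05,0,0,0],[0,0,0,0.055,0,0,0],[0,0,0,0.055,0,0,0],[0,0,0,0.055,0,0,0]]]'
python3 steer.py '[[[0,0,0,0.0025,0,0,0],[0,0,0,0.005,0,0,0],[0,0,0,0.0075,0,0,0],[0,0,0,0.0075,0,0,0]]]'
```

```text
time_s: 9.55
tcp_pos: [0.5554, -0.0771, 0.0892]
ee_rot: [[0.921, -0.39, 0.0], [-0.39, -0.921, -0.0], [0.0, 0.0, -1.0]]
wrist_force: [0.2, -0.6, -2.5]
gripper_width: 0.263
gripper_force: 30.0
time_s: 9.95
tcp_pos: [0.5552, -0.0771, 0.086]
ee_rot: [[0.921, -0.39, -0.0], [-0.39, -0.921, -0.0], [-0.0, 0.0, -1.0]]
wrist_force: [0.1, 0.6, -2.8]
gripper_width: 0.261
gripper_force: 30.0
```

To row units: 0.001 m / 0.4 = 0.0025, 0.0005 m / 0.4 = 0.0013.

```bash

python3 steer.py '[[[0,0,0,0.0013,0,0,0],[0,0,0,0.0025,0,0,0],[0,0,0,0.0025,0,0,0]]]'
python3 steer.py '[[[0,0,0,0.0013,0,0,0],[0,0,0,0.0025,0,0,0],[0,0,0,0.0025,0,0,0]]]'
```

```text
time_s: 10.25
tcp_pos: [0.5552, -0.0771, 0.0851]
ee_rot: [[0.921, -0.39, -0.0], [-0.39, -0.921, -0.0], [-0.0, 0.0, -1.0]]
wrist_force: [-0.3, -0.9, -3.2]
gripper_width: 0.269
gripper_force: 30.0
time_s: 10.55
tcp_pos: [0.5556, -0.0771, 0.0848]
ee_rot: [[0.921, -0.39, 0.001], [-0.39, -0.921, -0.0], [0.001, -0.0, -1.0]]
wrist_force: [-1.8, 0.9, 1.1]
gripper_width: 0.264
gripper_force: 30.0
```

Contact came at the collar-down depth with about 4 N, so B passes. I'll withdraw and return the gauge to the stand.

To row units: -0.073 m / 0.4 = -0.1825, -0.068 m / 0.4 = -0.17.

```bash

python3 steer.py '[[[0,0,0,-0.0125,0,0,0],[0,0,0,-0.0375,0,0,0],[0,0,0,-0.075,0,0,0],[0,0,0,-0.125,0,0,0],[0,0,0,-0.17,0,0,0],[0,0,0,-0.1825,0,0,0],[0,0,0,-0.1825,0,0,0]]]'
python3 steer.py '[[[0,-0.05,-0.005,0,0,0,0],[0,-0.15,-0.0125,0,0,0,0],[0,-0.25,-0.02,0,0,0,0],[0,-0.3125,-0.025,0,0,0,0],[0,-0.3335,-0.027,0,0,0,0],[0,-0.3335,-0.027,0,0,0,0],[0,-0.3335,-0.027,0,0,0,0],[0,-0.3335,-0.027,0,0,0,0]]]'
python3 - <<'E'
from m import *
to([.4369,-.015,.077])
c=cap('scene')
h=cv2.cvtColor(c['pixels'],cv2.COLOR_RGB2HSV).astype(int)
a=np.hstack([cv2.resize(c['pixels'][80:230,280:430],None,fx=3,fy=3)]);cv2.imwrite('pics/c4.png',cv2.cvtColor(a,cv2.COLOR_RGB2BGR))
E
```

```text
time_s: 11.25
tcp_pos: [0.5558, -0.077, 0.1581]
ee_rot: [[0.921, -0.39, 0.002], [-0.39, -0.921, 0.001], [0.002, -0.001, -1.0]]
wrist_force: [0.3, 0.4, -2.0]
gripper_width: 0.264
gripper_force: 30.0
time_s: 12.05
tcp_pos: [0.4377, -0.0153, 0.157]
ee_rot: [[0.92, -0.391, 0.0], [-0.391, -0.92, -0.0], [0.0, 0.0, -1.0]]
wrist_force: [-0.6, -0.1, -3.0]
gripper_width: 0.266
gripper_force: 30.0
shift [-0.0008  0.      0.08  ] dist 0.08 rz 0 yaw now -23.0 tcp [ 0.4377 -0.0153  0.157 ] t 12.05
```

View pics/c4.png

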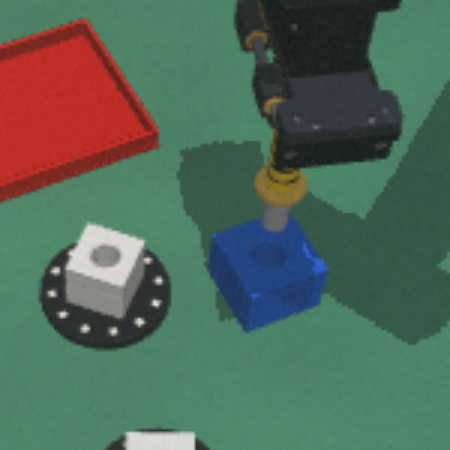

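The gauge is upright above the stand's hole, and base B is undisturbed on the bench. I'll lower the gauge.

To row units: 0.077 m / 0.4 = 0.1925, 0.07 m / 0.4 = 0.175.

```bash

python3 steer.py '[[[0,0,0,0.025,0,0,0],[0,0,0,0.0625,0,0,0],[0,0,0,0.0875,0,0,0],[0,0,0,0.1125,0,0,0],[0,0,0,0.145,0,0,0],[0,0,0,0.175,0,0,0],[0,0,0,0.1925,0,0,0],[0,0,0,0.1925,0,0,0]]]'
python3 steer.py '[[[0,0,0,0.0025,0,0,0],[0,0,0,0.0038,0,0,0],[0,0,0,0.0038,0,0,0]]]'
python3 steer.py '[[[0,0,0,0.0013,0,0,0],[0,0,0,0.0025,0,0,0],[0,0,0,0.0025,0,0,0]]]'
```

```text
time_s: 12.9
tcp_pos: [0.436, -0.0154, 0.0791]
ee_rot: [[0.921, -0.39, -0.002], [-0.39, -0.921, -0.001], [-0.002, 0.002, -1.0]]
wrist_force: [0.3, 0.7, -3.4]
gripper_width: 0.265
gripper_force: 30.0
time_s: 13.2
tcp_pos: [0.437, -0.015, 0.0791]
ee_rot: [[0.921, -0.39, 0.001], [-0.39, -0.921, 0.0], [0.001, -0.001, -1.0]]
wrist_force: [-0.3, -0.5, -2.1]
gripper_width: 0.268
gripper_force: 30.0
time_s: 13.5
tcp_pos: [0.4367, -0.0151, 0.0777]
ee_rot: [[0.921, -0.39, 0.0], [-0.39, -0.921, 0.0], [0.0, -0.0, -1.0]]
wrist_force: [0.3, -0.1, -2.9]
gripper_width: 0.267
gripper_force: 30.0
```

To row units: 0.001 m / 0.4 = 0.0025, 0.0005 m / 0.4 = 0.0013.

```bash

python3 steer.py '[[[0,0,0,0.0013,0,0,0],[0,0,0,0.0025,0,0,0],[0,0,0,0.0025,0,0,0]]]'
```

```text
time_s: 13.8
tcp_pos: [0.4369, -0.0151, 0.0768]
ee_rot: [[0.921, -0.39, 0.0], [-0.39, -0.921, 0.0], [0.0, -0.0, -1.0]]
wrist_force: [-0.4, 0.3, -1.7]
gripper_width: 0.269
gripper_force: 30.0
```

To row units: 0.0006 m / 0.4 = 0.0015.

```bash

python3 steer.py '[[[0,0,0,0.0015,0,0,0],[0,0,0,0.0015,0,0,0],[0,0,0,0.0015,0,0,0]]]'
python3 steer.py '[[[1,0,0,0,0,0,0],[1,0,0,0,0,0,0],[1,0,0,0,0,0,0],[1,0,0,0,0,0,0],[1,0,0,0,0,0,0],[1,0,0,0,0,0,0]]]'
python3 steer.py '[[[1,0,0,-0.025,0,0,0],[1,0,0,-0.1,0,0,0],[1,0,0,-0.2,0,0,0],[1,0,0,-0.25,0,0,0],[1,0,0,-0.25,0,0,0],[1,0,0,-0.25,0,0,0]]]'
python3 - <<'E'
from m import *
to([.5552,-.077,.12],37.1-90)
to([.5552,-.077,.12],37.1)
c0=cap('scene')
h=cv2.cvtColor(c0['pixels'],cv2.COLOR_RGB2HSV).astype(int);H,S,V=h[...,0],h[...,1],h[...,2];Z=cloud(c0)[...,2]
m=(abs(H-25)<10)&(S>90)&(V>60)&(Z>.045);b=blob(m,(372,150));ys,xs=np.nonzero(b);print(len(xs),xs.mean(),ys.mean(), r.sense()['joints'].round(1))
E
```

```text
time_s: 14.1
tcp_pos: [0.437, -0.0151, 0.0767]
ee_rot: [[0.921, -0.39, 0.001], [-0.39, -0.921, -0.0], [0.001, -0.0, -1.0]]
wrist_force: [-2.8, 0.2, 5.1]
gripper_width: 0.264
gripper_force: 30.0
time_s: 14.7
tcp_pos: [0.4367, -0.0151, 0.076]
ee_rot: [[0.921, -0.39, -0.0], [-0.39, -0.921, -0.0], [-0.0, 0.0, -1.0]]
wrist_force: [0.3, -0.5, -0.2]
gripper_width: 0.723
gripper_force: 0.0
time_s: 15.3
tcp_pos: [0.4365, -0.015, 0.1765]
ee_rot: [[0.921, -0.39, 0.001], [-0.39, -0.921, 0.001], [0.001, -0.001, -1.0]]
wrist_force: [-0.4, -0.3, -1.5]
gripper_width: 0.999
gripper_force: 0.0
shift [0.1335 0.0108 0.0565] dist 0.145 rz 29.9 yaw now -22.98 tcp [ 0.4365 -0.015   0.1765] t 15.3
shift [0.1335 0.0108 0.0565] dist 0.145 rz -60.1 yaw now -22.98 tcp [ 0.4365 -0.015   0.1765] t 15.3
317 370.7507886435331 156.23659305993692 [ 19.5   4.5 -26.3  -0.  -59.3  47.6]
```

The gauge is back, matching its original pixels. Next I'll turn to match B's boss and grasp it.

To row units: 0.1335 m / 0.4 = 0.3338, 0.115 m / 0.4 = 0.2875, 29.9 degrees / 180 = 0.1661.

```bash

python3 steer.py '[[[1,0.1,0.0075,0,0,0,0.0444],[1,0.2,0.015,0,0,0,0.0889],[1,0.2875,0.0225,0,0,0,0.1333],[1,0.3338,0.027,0.05,0,0,0.1661],[1,0.3338,0.027,0.1375,0,0,0.1661],[1,0.3338,0.027,0.1375,0,0,0.1661],[1,0.3338,0.027,0.1375,0,0,0.1661]]]'
python3 - <<'E'
from h import *
to([.5555,-.077,.027],37.1-90)
E
```

```text
time_s: 16.05
tcp_pos: [0.5545, -0.0774, 0.1201]
ee_rot: [[0.604, -0.797, -0.004], [-0.797, -0.604, -0.001], [-0.001, 0.004, -1.0]]
wrist_force: [0.5, -0.4, 1.2]
gripper_width: 0.999
gripper_force: 0.0
shift [ 0.0004 -0.0014  0.0931] dist 0.093 rz 0.1 yaw now -52.83 tcp [ 0.5545 -0.0774  0.1201] t 16.05
```

To row units: 0.094 m / 0.4 = 0.235, 0.075 m / 0.4 = 0.1875.

```bash

python3 steer.py '[[[1,0,0,0.1,0,0,0],[1,0,0,0.1875,0,0,0],[1,0,0,0.235,0,0,0],[0,0,0,0.235,0,0,0],[0,0,0,0.235,0,0,0],[0,0,0,0.235,0,0,0],[0,0,0,0.235,0,0,0],[0,0,0,0.235,0,0,0]]]'
python3 steer.py '[[[0,0,0,0,0,0,0],[0,0,0,0,0,0,0],[0,0,0,0,0,0,0]]]'
```

```text
time_s: 16.85
tcp_pos: [0.5562, -0.077, 0.0283]
ee_rot: [[0.604, -0.797, 0.002], [-0.797, -0.604, 0.0], [0.001, -0.002, -1.0]]
wrist_force: [0.0, -0.6, 0.1]
gripper_width: 0.631
gripper_force: 0.0
time_s: 17.15
tcp_pos: [0.556, -0.077, 0.0279]
ee_rot: [[0.604, -0.797, 0.001], [-0.797, -0.604, 0.0], [0.001, -0.001, -1.0]]
wrist_force: [-0.3, 1.2, 4.9]
gripper_width: 0.569
gripper_force: 30.0
```

To row units: -0.09 m / 0.4 = -0.225, -0.085 m / 0.4 = -0.2125.

```bash

python3 steer.py '[[[0,0,0,-0.025,0,0,0],[0,0,0,-0.075,0,0,0],[0,0,0,-0.15,0,0,0],[0,0,0,-0.2125,0,0,0],[0,0,0,-0.225,0,0,0],[0,0,0,-0.225,0,0,0]]]'
python3 steer.py '[[[0,-0.04,-0.03,0,0,0,0],[0,-0.12,-0.09,0,0,0,0],[0,-0.2,-0.15,0,0,0,0],[0,-0.3,-0.225,0,0,0,0],[0,-0.38,-0.2875,0,0,0,0],[0,-0.46,-0.35,0,0,0,0],[0,-0.54,-0.41,0,0,0,0],[0,-0.62,-0.47,0,0,0,0]]]'
python3 steer.py '[[[0,-0.08,-0.0625,0,0,0,0],[0,-0.14,-0.1075,0,0,0,0],[0,-0.175,-0.135,0,0,0,0],[0,-0.18,-0.1375,0,0,0,0],[0,-0.18,-0.1375,0,0,0,0],[0,-0.18,-0.1375,0,0,0,0]]]'
python3 - <<'E'
from h import *
to([.557,.325,.033])
c=cap('scene');cv2.imwrite('pics/c5.png',cv2.cvtColor(cv2.resize(c['pixels'][200:400,300:500],None,fx=2,fy=2),cv2.COLOR_RGB2BGR))
E
```

```text
time_s: 17.75
tcp_pos: [0.5548, -0.077, 0.1168]
ee_rot: [[0.603, -0.798, -0.0], [-0.798, -0.603, 0.001], [-0.001, -0.0, -1.0]]
wrist_force: [0.1, -0.6, -4.7]
gripper_width: 0.568
gripper_force: 30.0
time_s: 18.55
tcp_pos: [0.5535, 0.2348, 0.114]
ee_rot: [[0.603, -0.797, -0.005], [-0.797, -0.603, -0.003], [-0.001, 0.006, -1.0]]
wrist_force: [0.2, -0.0, -4.2]
gripper_width: 0.567
gripper_force: 30.0
time_s: 19.15
tcp_pos: [0.5554, 0.3231, 0.1161]
ee_rot: [[0.603, -0.798, -0.002], [-0.798, -0.603, -0.002], [0.0, 0.003, -1.0]]
wrist_force: [0.8, -0.4, -4.5]
gripper_width: 0.564
gripper_force: 30.0
shift [-0.0006 -0.0026  0.0831] dist 0.083 rz 0 yaw now -52.94 tcp [0.5554 0.3231 0.1161] t 19.15
```

View pics/c5.png

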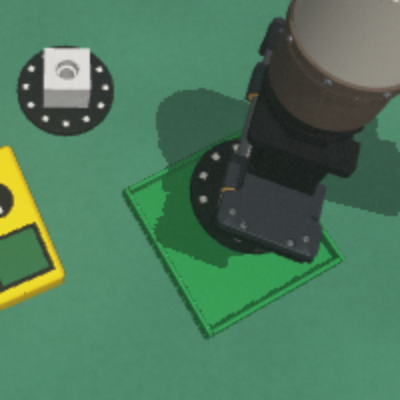

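The base is held level over the green tray. It appears towards the tray's far side only because it is still raised. I'll lower it.

To row units: 0.081 m / 0.4 = 0.2025, 0.079 m / 0.4 = 0.1975.

```bash

python3 steer.py '[[[0,0,-0.0025,0.0375,0,0,0],[0,0,-0.0025,0.0875,0,0,0],[0,0,-0.0025,0.1375,0,0,0],[0,0,-0.0025,0.175,0,0,0],[0,0,-0.0025,0.1975,0,0,0],[0,0,-0.0025,0.2025,0,0,0],[0,0,-0.0025,0.2025,0,0,0],[0,0,-0.0025,0.2025,0,0,0]]]'
python3 steer.py '[[[0,0,0,0.0025,0,0,0],[0,0,0,0.0038,0,0,0],[0,0,0,0.0038,0,0,0],[0,0,0,0.0038,0,0,0]]]'
```

```text
time_s: 20.0
tcp_pos: [0.5575, 0.3256, 0.0372]
ee_rot: [[0.604, -0.797, 0.002], [-0.797, -0.604, 0.001], [0.0, -0.002, -1.0]]
wrist_force: [-0.3, -0.9, -3.7]
gripper_width: 0.568
gripper_force: 30.0
time_s: 20.4
tcp_pos: [0.5567, 0.3254, 0.0347]
ee_rot: [[0.604, -0.797, 0.0], [-0.797, -0.604, 0.0], [0.0, -0.0, -1.0]]
wrist_force: [0.3, -0.2, -5.1]
gripper_width: 0.567
gripper_force: 30.0
```

To row units: 0.0015 m / 0.4 = 0.0038, 0.0008 m / 0.4 = 0.002.

```bash

python3 steer.py '[[[0,0,0,0.002,0,0,0],[0,0,0,0.0038,0,0,0],[0,0,0,0.0038,0,0,0],[0,0,0,0.0038,0,0,0]]]'
python3 steer.py '[[[0,0,0,0.0013,0,0,0],[0,0,0,0.002,0,0,0],[0,0,0,0.002,0,0,0]]]'
```

```text
time_s: 20.8
tcp_pos: [0.5567, 0.3253, 0.0331]
ee_rot: [[0.604, -0.797, 0.0], [-0.797, -0.604, 0.0], [0.0, -0.0, -1.0]]
wrist_force: [-0.2, 1.1, -2.7]
gripper_width: 0.564
gripper_force: 30.0
time_s: 21.1
tcp_pos: [0.5567, 0.3252, 0.033]
ee_rot: [[0.604, -0.797, 0.0], [-0.797, -0.604, -0.0], [0.0, -0.0, -1.0]]
wrist_force: [-2.5, -1.2, 2.0]
gripper_width: 0.568
gripper_force: 30.0
```

Touched down. I'll release and go to A.

To row units: -0.09 m / 0.4 = -0.225, -0.08 m / 0.4 = -0.2.

```bash

python3 steer.py '[[[1,0,0,0,0,0,0],[1,0,0,0,0,0,0],[1,0,0,0,0,0,0],[1,0,0,0,0,0,0],[1,0,0,0,0,0,0]]]'
python3 steer.py '[[[1,0,0,-0.025,0,0,0],[1,0,0,-0.1,0,0,0],[1,0,0,-0.2,0,0,0],[1,0,0,-0.225,0,0,0],[1,0,0,-0.225,0,0,0]]]'
python3 - <<'E'
from m import *
to([.6185,.106,.12],58.2-90)
measure({'top':cap('top')},dict(A=((286,194),0)))
measure({'scene':cap('scene')},dict(A=(0,(334,236))))
E
```

```text
time_s: 21.6
tcp_pos: [0.5569, 0.3254, 0.0322]
ee_rot: [[0.604, -0.797, 0.0], [-0.797, -0.604, 0.0], [0.0, -0.0, -1.0]]
wrist_force: [0.5, 0.1, 0.9]
gripper_width: 0.93
gripper_force: 0.0
time_s: 22.1
tcp_pos: [0.5581, 0.3264, 0.1257]
ee_rot: [[0.604, -0.797, 0.005], [-0.797, -0.604, 0.004], [-0.0, -0.006, -1.0]]
wrist_force: [-0.8, 0.1, -0.6]
gripper_width: 1.001
gripper_force: 0.0
shift [0.2122 0.085  0.005 ] dist 0.229 rz -21.1 yaw now -52.85 tcp [0.5581 0.3264 0.1257] t 22.1
top A 398 zmed 0.057 ctr [618.1 104.5] size [51.  50.1] ang 58.0
scene A 456 zmed 0.0578 ctr [619.  109.5] size [53.7 48.4] ang 58.5
```

To row units: 0.2122 m / 0.4 = 0.5305, 0.2 m / 0.4 = 0.5, -21 degrees / 180 = -0.1167.

```bash

python3 steer.py '[[[1,0.0875,0.0375,0,0,0,-0.0222],[1,0.2,0.08,0,0,0,-0.0556],[1,0.3125,0.125,0,0,0,-0.0833],[1,0.425,0.17,0,0,0,-0.1167],[1,0.5,0.2,0,0,0,-0.1167],[1,0.5305,0.2125,0,0,0,-0.1167],[1,0.5305,0.2125,0,0,0,-0.1167],[1,0.5305,0.2125,0,0,0,-0.1167]]]'
python3 - <<'E'
from m import *
to([.6185,.1055,.0275],58.2-90)
E
```

```text
time_s: 23.0
tcp_pos: [0.6166, 0.1053, 0.1213]
ee_rot: [[0.849, -0.528, -0.002], [-0.528, -0.849, -0.0], [-0.001, 0.001, -1.0]]
wrist_force: [-0.3, 0.3, 0.4]
gripper_width: 0.997
gripper_force: 0.0
shift [ 0.0016 -0.0013  0.0938] dist 0.094 rz -0.1 yaw now -31.86 tcp [0.6166 0.1053 0.1213] t 23.0
```

To row units: 0.094 m / 0.4 = 0.235, 0.075 m / 0.4 = 0.1875.

```bash

python3 steer.py '[[[1,0.0025,0,0.1,0,0,0],[1,0.0025,0,0.1875,0,0,0],[1,0.0025,0,0.235,0,0,0],[0,0.0025,0,0.235,0,0,0],[0,0.0025,0,0.235,0,0,0],[0,0.0025,0,0.235,0,0,0],[0,0.0025,0,0.235,0,0,0],[0,0.0025,0,0.235,0,0,0]]]'
python3 steer.py '[[[0,0,0,0,0,0,0],[0,0,0,0,0,0,0],[0,0,0,0,0,0,0],[0,0,0,0,0,0,0]]]'
```

```text
time_s: 23.8
tcp_pos: [0.6186, 0.1047, 0.0295]
ee_rot: [[0.849, -0.528, 0.002], [-0.528, -0.849, 0.001], [0.001, -0.002, -1.0]]
wrist_force: [-0.2, -0.4, 0.9]
gripper_width: 0.632
gripper_force: 0.0
time_s: 24.2
tcp_pos: [0.619, 0.1049, 0.0293]
ee_rot: [[0.85, -0.528, 0.003], [-0.528, -0.85, 0.001], [0.002, -0.002, -1.0]]
wrist_force: [-0.1, 2.5, 5.0]
gripper_width: 0.563
gripper_force: 30.0
```

To row units: -0.09 m / 0.4 = -0.225, -0.085 m / 0.4 = -0.2125.

```bash

python3 steer.py '[[[0,0,0,-0.025,0,0,0],[0,0,0,-0.075,0,0,0],[0,0,0,-0.15,0,0,0],[0,0,0,-0.2125,0,0,0],[0,0,0,-0.225,0,0,0],[0,0,0,-0.225,0,0,0]]]'
python3 steer.py '[[[0,0.0125,0.05,0,0,0,0],[0,0.0375,0.15,0,0,0,0],[0,0.0625,0.25,0,0,0,0],[0,0.09,0.35,0,0,0,0],[0,0.115,0.45,0,0,0,0],[0,0.14,0.55,0,0,0,0],[0,0.1675,0.65,0,0,0,0],[0,0.1925,0.75,0,0,0,0]]]'
python3 steer.py '[[[0,0.025,0.1,0,0,0,0],[0,0.05,0.1875,0,0,0,0],[0,0.06,0.23,0,0,0,0],[0,0.0625,0.2375,0,0,0,0],[0,0.0625,0.2375,0,0,0,0],[0,0.0625,0.2375,0,0,0,0]]]'
python3 - <<'E'
from h import *
to([.4975,-.284,.0343])
c=cap('scene');cv2.imwrite('pics/c6.png',cv2.cvtColor(cv2.resize(c['pixels'][40:240,200:400],None,fx=2,fy=2),cv2.COLOR_RGB2BGR))
E
```

```text
time_s: 24.8
tcp_pos: [0.6169, 0.1039, 0.1175]
ee_rot: [[0.849, -0.529, -0.002], [-0.529, -0.849, 0.0], [-0.002, 0.001, -1.0]]
wrist_force: [0.1, -0.4, -5.9]
gripper_width: 0.559
gripper_force: 30.0
time_s: 25.6
tcp_pos: [0.5218, -0.1928, 0.1159]
ee_rot: [[0.849, -0.529, -0.005], [-0.529, -0.849, 0.001], [-0.005, 0.002, -1.0]]
wrist_force: [0.7, -1.0, -4.4]
gripper_width: 0.562
gripper_force: 30.0
time_s: 26.2
tcp_pos: [0.4953, -0.2843, 0.1172]
ee_rot: [[0.849, -0.528, -0.002], [-0.528, -0.849, 0.001], [-0.002, 0.0, -1.0]]
wrist_force: [-0.2, -0.6, -5.1]
gripper_width: 0.567
gripper_force: 30.0
shift [ 0.0019 -0.0015  0.0829] dist 0.083 rz 0 yaw now -31.85 tcp [ 0.4953 -0.2843  0.1172] t 26.2
```

View pics/c6.png

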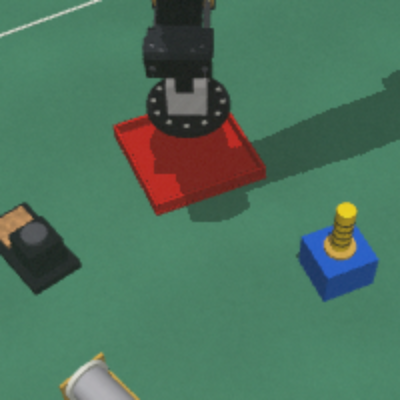

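The base is held level above the red tray, and the gauge stands in its blue block at (345,215) in the crop. I'll lower the base.

To row units: 0.08 m / 0.4 = 0.2, 0.077 m / 0.4 = 0.1925.

```bash

python3 steer.py '[[[0,0.0025,0,0.0375,0,0,0],[0,0.0025,0,0.0875,0,0,0],[0,0.0025,0,0.1375,0,0,0],[0,0.0025,0,0.175,0,0,0],[0,0.0025,0,0.1925,0,0,0],[0,0.0025,0,0.2,0,0,0],[0,0.0025,0,0.2,0,0,0],[0,0.0025,0,0.2,0,0,0]]]'
python3 steer.py '[[[0,0,0,0.0025,0,0,0],[0,0,0,0.0038,0,0,0],[0,0,0,0.0038,0,0,0],[0,0,0,0.0038,0,0,0]]]'
```

```text
time_s: 27.05
tcp_pos: [0.4977, -0.2856, 0.0391]
ee_rot: [[0.85, -0.527, 0.002], [-0.527, -0.85, -0.001], [0.002, -0.0, -1.0]]
wrist_force: [0.1, 0.6, -4.2]
gripper_width: 0.562
gripper_force: 30.0
time_s: 27.45
tcp_pos: [0.4969, -0.2856, 0.0369]
ee_rot: [[0.849, -0.528, 0.0], [-0.528, -0.849, -0.0], [0.0, -0.0, -1.0]]
wrist_force: [-0.0, -0.0, -5.0]
gripper_width: 0.566
gripper_force: 30.0
```

To row units: 0.002 m / 0.4 = 0.005, 0.001 m / 0.4 = 0.0025.

```bash

python3 steer.py '[[[0,0,0,0.0025,0,0,0],[0,0,0,0.005,0,0,0],[0,0,0,0.005,0,0,0],[0,0,0,0.005,0,0,0]]]'
python3 steer.py '[[[0,0,0,0.0013,0,0,0],[0,0,0,0.0025,0,0,0],[0,0,0,0.0025,0,0,0]]]'
```

```text
time_s: 27.85
tcp_pos: [0.4969, -0.2856, 0.0347]
ee_rot: [[0.849, -0.528, -0.0], [-0.528, -0.849, 0.0], [-0.0, 0.0, -1.0]]
wrist_force: [-0.8, 0.0, -5.4]
gripper_width: 0.559
gripper_force: 30.0
time_s: 28.15
tcp_pos: [0.4968, -0.2857, 0.0344]
ee_rot: [[0.849, -0.528, 0.0], [-0.528, -0.849, -0.0], [0.0, 0.0, -1.0]]
wrist_force: [-1.5, -0.6, 0.3]
gripper_width: 0.561
gripper_force: 30.0
```

Units first: shifts go in shares of 0.4 m and turns go in shares of 180 degrees. So -0.2 m / 0.4 = -0.5, -0.16 m / 0.4 = -0.4.

```bash

python3 steer.py '[[[1,0,0,0,0,0,0],[1,0,0,0,0,0,0],[1,0,0,0,0,0,0],[1,0,0,0,0,0,0],[1,0,0,0,0,0,0]]]'
python3 steer.py '[[[1,0,0,-0.025,0,0,0],[1,0,0,-0.1,0,0,0],[1,0,0,-0.2,0,0,0],[1,0,0,-0.3,0,0,0],[1,0,0,-0.4,0,0,0],[1,0,0,-0.5,0,0,0],[1,0,0,-0.5,0,0,0],[1,0,0,-0.5,0,0,0]]]'
python3 - <<'E'
from h import *
a=cap('scene');cv2.imwrite('pics/c7.png',cv2.cvtColor(a['pixels'],cv2.COLOR_RGB2BGR))
E
```

```text
time_s: 28.65
tcp_pos: [0.4971, -0.2856, 0.0338]
ee_rot: [[0.849, -0.528, 0.0], [-0.528, -0.849, -0.0], [0.0, -0.0, -1.0]]
wrist_force: [0.2, 0.1, -0.6]
gripper_width: 0.929
gripper_force: 0.0
time_s: 29.45
tcp_pos: [0.4972, -0.2855, 0.2356]
ee_rot: [[0.849, -0.528, 0.003], [-0.528, -0.849, -0.001], [0.003, -0.001, -1.0]]
wrist_force: [-0.1, -0.6, -0.0]
gripper_width: 0.999
gripper_force: 0.0
```

View pics/c7.png

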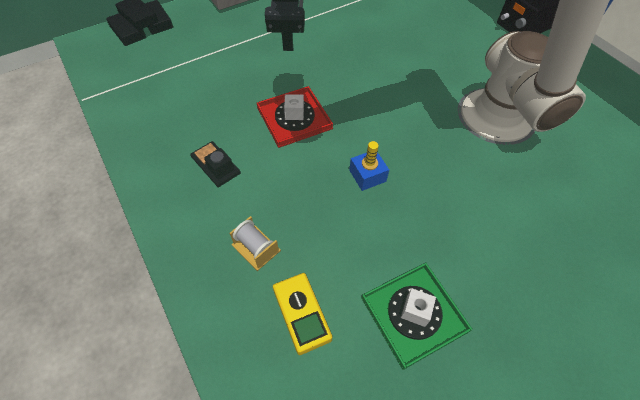

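The passed base sits centred and flat in the green tray (415,312), and the other in the red tray (295,113). The gauge is upright in its stand (371,160), and the reel, meter and iron stand have not moved.

```bash
python3 -c "
from station import r
print(r.finish_job())"
```

```text
the job is handed in; nothing more can be done
None
```

The job is handed in at about 29 s: the gauge went fully home in the base nearest the stand, which is now in the green tray. The other base was not tried and is in the red tray, the gauge is back upright in its stand, and the reel, meter and iron stand have not moved.

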